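# Close a board test jig with its press plate over two dowel pins

### The arm

A 6-joint arm with a two-finger parallel gripper is mounted at the origin on a cart in front of the work surface, level with it; the furniture and walls round the work are solid. World frame = base frame: x ahead of the robot, y to its left, z up, the work surface at z = 0. Lengths are in m, angles in rad, forces in N, time in s.
With the tool pointing down it reaches from about 0.35 to 0.8 m from the base axis. Payload 7.3 kg.
Tool frame: the origin (TCP) lies midway between the tips of the shut fingers; the grasp point (between the pads) lies 19 mm behind it; z points along the fingers, y is the line along which they close (so a half turn about z gives the same grasp; the last joint's range is limited). The gripper opens to 85 mm and grips with 20 to 120 N. Pads are 22 mm wide; open, the fingers measure 114 mm over their backs; the gripper's body (76 mm by 85 mm) begins 54 mm behind the grasp point. The pads swing forward as they close: fully open they stand 13 mm farther back than shut.
Start: joints at [0.957, 0.342, 1.524, -0, 1.275, -0.146], TCP at [0.237, 0.469, 0.231] pointing down, gripper open.
Joint ranges: [-2.53, 2.53], [-0.77, 2.02], [0.04, 2.7], [-1, 4.14], [0.28, 2.66], [-3.11, 3.11]. Speed limits (rad/s): [2.57, 2.57, 3.14, 3.14, 3.14, 3.14].

### API

Orientations are given as a unit quaternion [w, x, y, z].
In Python, from bench import manip gives the robot as it stands. The module is installed in compiled form; this text tells all that it offers.
- The arm moves only by the tool move_arm, never from a script. Its argument "motion" is text: rows parted by semicolons, each of 6 numbers parted by spaces: the shift along the tool's x, y, z in m, then the turn, a rotation vector about the tool's x, y, z in degrees. A call has 1 to 10 rows; each row shifts and turns the commanded pose from where the row before left it, along the tool's axes as they then stand; what a row does not reach is not made up. A row lasts 1/8 s, in which the tool goes at most 62.5 mm and 10.7 degrees, less where a joint would pass 70% of its speed; a pose out of reach is approached as far as the arm can. A call is refused whole if a number of a shift passes 0.0625 or a number of a turn 10.7, either way. A call with a gripper value outside its range is refused whole. "claw" is the opening, from 0 (shut) to 1 (fully open), set as the call begins (left out, the last holds). The fingers move at their own pace and stop on an object; the grip force is fixed at half the most. Time passes only in rows, so rows that do not move let the fingers close. It gives the time, the measured TCP pose, the force, the opening and the grip force at its end, in the units of the state.
- manip.read_state(): the state, without advancing time (a new reading comes with each control period).
- manip.grab_frame(name): name is "scene" or "side" or "wrist"; returns (picture, depth): 420x560x3 uint8, blue, green, red; 420x560 float32, m along the optical axis (not along the pixel's ray), 0 where there is no reading.
- manip.calibration(name): a dict with "intrinsics" (3x3 intrinsics, pixels), "origin" and "attitude" of the camera in the world; the wrist camera has in their place "tool_from_camera" (4x4, takes a point from camera to tool coordinates, whose origin is the TCP and whose axes are the flange's). Camera axes: x right, y down, z forward; pixel columns grow to the right and rows downward; lengths in m; the calibration is good to about 2 mm. A picture is of the moment at which its call begins: read the wrist's pose just before it. calibration takes no time and is no camera call.
- manip.job_done(): hands the job in; it is judged then, once.
The state is a dict: "clock": time; "q": joint angles; "dq": joint speeds; "joint_efforts": joint torques, N m; "ee_pos": TCP position; "tcp_rot": TCP orientation; "contact_force": force on the tool from outside, world axes, zero at the start; "wrist_torque": the same for the moment, N m; "gripper_width": finger opening in m; "finger_force": force on a finger pad.
Only numpy, scipy, OpenCV 4.12 (cv2) and the standard library are available. Lean on these libraries where they do the work, as an engineer would, in place of code of your own. Each camera call takes 0.05 s, during which the arm holds its last target. There are 200 camera calls.

### The job

The press plate of the board test jig is parked on edge in the slotted wooden block: lay it flat on the bench, handle up, and let go of it. Then take it by the handle and lower it between the jig's cheeks until both dowel pins stand through its holes and all four feet are fully down. The nest with the pins is clamped up to a centimetre off the middle, so feel for the pins and do not force the plate down; leave the other things on the bench where they are.

Things in the scene. Friction and masses are not known exactly. Their poses are not given: they have to be found in the camera images.
- plate_mid (a point): Centre of the press plate, an aluminium plate 134 x 66 x 8 mm, 0.2 to 0.35 kg; x along its length, y across, z out of its upper (handle) face. Four black feet (10 mm dia, 20 mm long, at x +-42, y +-25 mm) stick out below, so lying flat, handle up, this point is 24 mm above the bench. At the start the plate stands on edge, +x end up, and may lean a few degrees.
- handle (a point): Centre of the grip bar of the plate's black bow handle, 32 mm above plate_mid on the plate's z axis (same axes as plate_mid). The bar runs along the plate's y: 56 mm long, 12 mm thick along x, 12 mm along z, its upper side 34 mm above the plate's upper face, on two posts 12 x 9 mm at y +-23.5 mm.
- hole_a (a point): Lower mouth of the plate's first through hole: 9 mm dia, 1 mm chamfer, at x +54, y 0 mm from plate_mid, 4 mm below it. Same axes as plate_mid.
- hole_b (a point): Lower mouth of the plate's second through hole, same size, at x -54, y +14 mm from plate_mid, so that the plate goes onto the pins one way round only.
- block: Fixed plywood parking block 70 x 96 x 28 mm, origin at the centre of its underside. Two grooves along its y, 10.5 mm wide, 18 mm deep (floor 10 mm above the bench). The plate stands with its lower end in the groove at x -11 mm, handle towards the block's -x, feet towards +x, its width along the block's y.
- jig: Fixed test jig, origin at the centre of the underside of its base plate 216 x 112 x 12 mm; x along its length, towards a black pin header (24 mm high); z up. Two grey cheeks along its sides, 112 mm long, 12 mm thick, inner faces at y +-37 mm, tops at z 62 mm: the plate has 4 mm of room either side, fingers have none. The ends are open. Round knobs stand 9 mm out of the outer faces.
- nest_mid (a point): Point of the jig on its middle, 20 mm above the bench, level with the nest's top (axes of the jig). The black nest, 144 x 68 mm, lies between the cheeks, a relay board (up to 18 mm above the nest) in its middle. It is clamped through slots, fixed up to 10 mm either way from this point along the jig's x, not along y; this offset is not measured: see it or feel it.
- jig_home (a point): Where plate_mid is with the plate fully home if the nest is clamped exactly in the middle: 44 mm above the bench, axes as the plate's. Two 8 mm steel pins stand on the nest, tips 54 mm above the bench, tapering over the top 2.5 mm to 6 mm dia, at x +54, y 0 and x -54, y +14 mm plus the nest's offset along x. Lying on the pin tips, plate_mid is 58 mm above the bench.
- mug_c (a point): White mug, a bystander standing on the bench, 80 mm dia, 91 mm high; point at its centre.
- spool_c (a point): Solder spool, a bystander on the bench, about 95 mm across, 69 mm high; point at its centre.
- driver_c (a point): Blue-handled screwdriver, a bystander lying on the bench, 190 mm long; point at its middle.
- screws_c (a point): Round tin tray of screws, a bystander on the bench, 78 mm dia, 16 mm high; point at its centre.
- cutter_c (a point): Side cutter with blue handles, a bystander lying on the bench, 143 mm long; point at its middle.

How it is judged:
By the outcome, as a careful person would: the job done as asked, in the order asked, and still so for the second after the job is handed in, with the robot touching nothing.
It also fails if it takes over 72 s, if anything falls off the work surface, if the arm or the gripper's body presses on something with over 40 N, if the wrist force passes 120 N, or if a joint passes its speed limit or range.

## Working session

There is one attempt and no reset: what is moved stays moved. The work goes in short steps, Python scripts to look and compute and a tool call to move; the robot and the scene stay as the last step left them, time stands still between calls to the robot, and variables do not carry over. Pictures are saved under pics/ and viewed, at most 10 in all, crops included, and the job is handed in when it is done.

Besides the shell and the picture viewer there is one more tool, called after "Call:" as name(argument=value, ...) on one line, values as JSON. move_arm: Moves the arm, as the interface text tells. Its arguments: {"type":"object","properties":{"motion":{"type":"string"},"claw":{"type":"number"}},"required":["motion"]}

```bash
mkdir -p pics; cat > h.py <<'E'
import numpy as np, cv2
from bench import manip
from scipy.spatial.transform import Rotation as R
def q2R(q): return R.from_quat([q[1],q[2],q[3],q[0]]).as_matrix()
def cam(name, st=None):
    c=manip.calibration(name); K=np.array(c["intrinsics"])
    if name=="wrist":
        T=np.array(c["tool_from_camera"]); st=st or manip.read_state()
        Rt=q2R(st["tcp_rot"]); return K, Rt@T[:3,:3], Rt@T[:3,3]+np.array(st["ee_pos"])
    A=np.array(c["attitude"]); 
    A=q2R(A) if A.size==4 else A
    return K,A,np.array(c["origin"])
def shot(name):
    st=manip.read_state(); p,d=manip.grab_frame(name); return p,d,cam(name,st)
def cloud(d,C):
    K,A,o=C; v,u=np.mgrid[:d.shape[0],:d.shape[1]]
    r=np.stack([(u-K[0,2])/K[0,0],(v-K[1,2])/K[1,1],np.ones_like(d)],-1)*d[...,None]
    return r@A.T+o
def ray(u,v,C,z):
    K,A,o=C; r=A@np.array([(u-K[0,2])/K[0,0],(v-K[1,2])/K[1,1],1]); return o+r*(z-o[2])/r[2]
E
python3 - <<'E'
from h import *
ims=[]
for n in ["scene","side","wrist"]:
    p,d,C=shot(n); cv2.imwrite(f"pics/{n}0.png",p); np.savez(f"{n}0.npz",p=p,d=d,K=C[0],A=C[1],o=C[2])
    print(n,C[2].round(3),C[1].round(2).tolist(),C[0][0,0])
print(manip.read_state())
E
```

```text
scene [-0.044 -0.547  0.771] [[0.68, -0.49, 0.54], [-0.73, -0.45, 0.52], [-0.01, -0.75, -0.66]] 405.7290332709592
side [0.44  1.303 0.797] [[-1.0, -0.0, 0.05], [-0.04, 0.46, -0.89], [-0.02, -0.89, -0.46]] 530.1407911959658
wrist [0.177 0.497 0.373] [[0.45, 0.86, 0.23], [0.89, -0.44, -0.12], [-0.0, 0.26, -0.97]] 302.48201215015075
{'clock': 0.15, 'q': array([ 9.56996110e-01,  3.42567084e-01,  1.52480712e+00,  6.98490324e-06,
        1.27543942e+00, -1.46004247e-01]), 'dq': array([ 9.06579706e-05, -2.38599947e-03, -2.60390667e-03, -7.84671397e-04,
       -6.55007430e-04, -2.55052327e-04]), 'joint_efforts': array([ 7.47302984e-04, -4.33909965e+01, -2.46146697e+01, -2.11962042e-04,
        5.75617640e-03,  1.74428459e-05]), 'ee_pos': array([0.23652893, 0.46834456, 0.23078001]), 'tcp_rot': array([-2.29488066e-04,  2.31772066e-01,  9.72769930e-01, -5.65718403e-04]), 'contact_force': array([-0.0600463 ,  0.00119077, -0.46403774]), 'wrist_torque': array([-0.04039817, -0.00464932,  0.02775926]), 'finger_force': 0.0, 'gripper_width': 0.08537115050589708}
```

View pics/scene0.png

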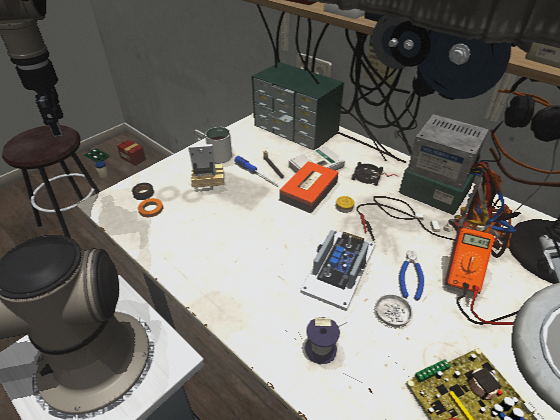

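View pics/side0.png

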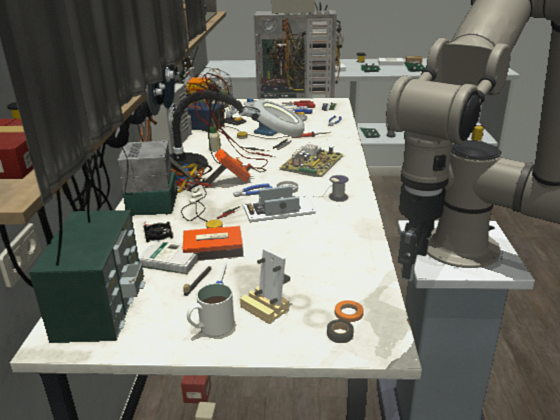

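The scene view shows the plate on edge in its block near (205,165), the jig near (338,270), the mug at (215,140), the spool at (320,338) and the tray and cutter at (395,300). The side view shows the block and plate near (268,290), with the handle facing right (towards the robot) or left, and the jig near (278,205).

```bash
python3 - <<'E'
from h import *
def L(n):
    f=np.load(n+"0.npz"); return f["p"],f["d"],(f["K"],f["A"],f["o"])
for n,box_b,box_j in [("scene",(185,135,230,195),(295,225,380,312)),("side",(235,245,295,325),(235,180,320,225))]:
    p,d,C=L(n); P=cloud(d,C); hsv=cv2.cvtColor(p,cv2.COLOR_BGR2HSV)
    def sub(b): return np.s_[b[1]:b[3],b[0]:b[2]]
    s=sub(box_b); Q=P[s]; H=hsv[s]
    wood=(H[...,0]>12)&(H[...,0]<32)&(H[...,1]>70)&(Q[...,2]>0.004)&(Q[...,2]<.05)
    W=Q[wood].reshape(-1,3); print(n,"wood",len(W),W.min(0).round(3),W.max(0).round(3))
    top=W[W[:,2]>.022]; r=cv2.minAreaRect((top[:,:2]*1000).astype(np.float32)); print(" block top rect",r, top[:,2].mean().round(4))
    m=(Q[...,2]>.05)&(Q[...,2]<.2)&(H[...,1]<60); A=Q[m]; A=A[np.linalg.norm(A-np.median(A,0),axis=1)<.1]
    gm=A; r=cv2.minAreaRect((gm[:,:2]*1000).astype(np.float32)); print(" plate",len(gm),gm.min(0).round(3),gm.max(0).round(3),r)
    s=sub(box_j); Q=P[s].reshape(-1,3)
    for lo,hi in [(.006,.018),(.055,.07)]:
        J=Q[(Q[:,2]>lo)&(Q[:,2]<hi)]
        r=cv2.minAreaRect((J[:,:2]*1000).astype(np.float32)); print(" jig",lo,len(J),r)
a=cv2.imread("pics/scene0.png")[125:205,175:240]; b=cv2.imread("pics/side0.png")[240:330,225:305]; c=cv2.imread("pics/scene0.png")[222:317,290:385]; d=cv2.imread("pics/side0.png")[170:230,225:325]
f=lambda x:cv2.resize(x,(400,300),interpolation=cv2.INTER_CUBIC)
cv2.imwrite("pics/crops.png",np.vstack([np.hstack([f(a),f(b)]),np.hstack([f(c),f(d)])]))
E
```

```text
scene wood 380 [0.476 0.229 0.004] [0.59  0.316 0.034]
 block top rect ((533.2139282226562, 283.38970947265625), (74.73474884033203, 92.65408325195312), 51.80961608886719) 0.0279
 plate 663 [0.473 0.229 0.051] [0.607 0.336 0.145] ((535.983154296875, 296.4280700683594), (141.88870239257812, 66.01133728027344), 47.08477783203125)
 jig 0.006 1432 ((557.89111328125, -240.1277313232422), (277.5487060546875, 174.1702117919922), 17.475948333740234)
 jig 0.055 422 ((520.219970703125, -222.074462890625), (111.7819595336914, 114.00311279296875), 15.603875160217285)
side wood 798 [0.476 0.238 0.004] [0.591 0.344 0.041]
 block top rect ((533.7281494140625, 288.3691101074219), (70.9898910522461, 98.23028564453125), 49.23394012451172) 0.0274
 plate 980 [0.471 0.241 0.05 ] [0.548 0.307 0.145] ((511.9949951171875, 269.94110107421875), (57.227691650390625, 69.84207153320312), 62.17881393432617)
 jig 0.006 827 ((535.2766723632812, -289.03277587890625), (283.5956726074219, 308.8379211425781), 1.302755355834961)
 jig 0.055 249 ((523.6027221679688, -219.9591064453125), (118.69361114501953, 109.94039916992188), 15.561701774597168)
```

View pics/crops.png

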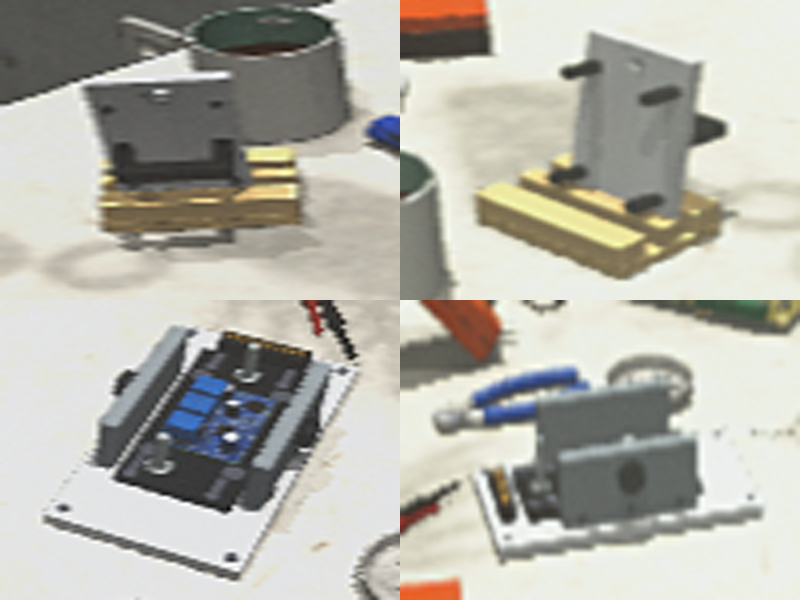

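View pics/wrist0.png

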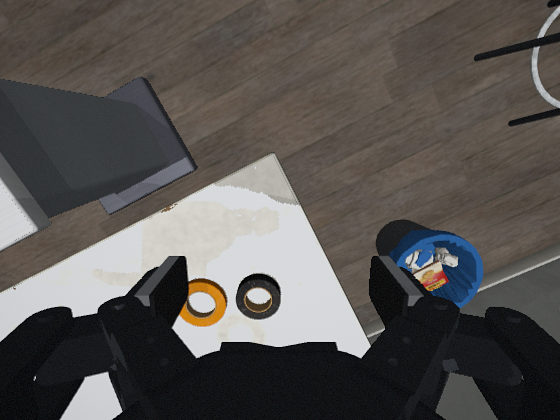

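The crops show the plate upright in the block's near groove, with the handle towards the robot and the feet towards the mug. The jig's header is at its far end and its two pins are visible. The wrist view shows only tape rings. Next I fit the planes.

```bash
python3 - <<'E'
from h import *
def L(n):
    f=np.load(n+"0.npz"); return f["p"],f["d"],(f["K"],f["A"],f["o"])
rng=np.random.default_rng(0)
def plane(Q,tol=.003):
    best=None
    for _ in range(300):
        a=Q[rng.choice(len(Q),3,False)]; n=np.cross(a[1]-a[0],a[2]-a[0]); l=np.linalg.norm(n)
        if l<1e-6: continue
        n/=l; m=abs((Q-a[0])@n)<tol
        if best is None or m.sum()>best.sum(): best=m
    I=Q[best]; c=I.mean(0); return c,np.linalg.svd(I-c)[2][2],I
for n,b in [("scene",(185,135,230,195)),("side",(250,245,295,315))]:
    p,d,C=L(n); P=cloud(d,C)[b[1]:b[3],b[0]:b[2]].reshape(-1,3)
    dist=np.linalg.norm(P[:,:2]-[.526,.277],axis=1)
    Q=P[(P[:,2]>.05)&(P[:,2]<.16)&(dist<.055)]
    c,nn,I=plane(Q); nn*=-np.sign(nn[0])
    h=np.cross([0,0,1],nn); h/=np.linalg.norm(h)
    print(n,len(I),c.round(4),nn.round(3),"normal heading",np.degrees(np.arctan2(-nn[1],-nn[0])).round(1),"lean",np.degrees(np.arcsin(nn[2])).round(1))
    t=(I-c)@h; up=I[:,2]; print("  width range",np.percentile(t,[1,99]).round(4),"z",np.percentile(up,[1,99]).round(4)," mid",(c+h*np.percentile(t,[1,99]).mean()).round(4))
    off=(Q-c)@nn; H=Q[(off>.015)]; print("  front pts (handle)",len(H),H.mean(0).round(3) if len(H) else '',np.percentile(H,[2,98],axis=0).round(3).tolist() if len(H) else '')
for n,b in [("scene",(295,225,380,312)),("side",(235,180,320,225))]:
    p,d,C=L(n); P=cloud(d,C)[b[1]:b[3],b[0]:b[2]].reshape(-1,3)
    J=P[(P[:,2]>.058)&(P[:,2]<.068)&(np.linalg.norm(P[:,:2]-[.522,-.221],axis=1)<.09)]
    print(n,"cheek tops",len(J),cv2.minAreaRect((J[:,:2]*1000).astype(np.float32)),np.median(J[:,2]))
p,d,C=L("scene"); P=cloud(d,C).reshape(-1,3)
for x in np.arange(.30,.66,.06):
    print(round(x,2),[ (lambda S: round(float(np.percentile(S,98)),3) if len(S)>5 else None)(P[(abs(P[:,0]-x)<.03)&(abs(P[:,1]-y)<.03),2]) for y in np.arange(-.12,.25,.06)])
E
```

```text
scene 456 [0.5109 0.2687 0.1059] [-0.634 -0.757 -0.158] normal heading 50.0 lean -9.1
  width range [-0.0329  0.032 ] z [0.0587 0.1446]  mid [0.5106 0.269  0.1059]
  front pts (handle) 114 [0.495 0.249 0.076] [[0.474, 0.23, 0.067], [0.52, 0.272, 0.081]]
side 749 [0.5138 0.2752 0.0969] [-0.633 -0.757 -0.163] normal heading 50.1 lean -9.4
  width range [-0.032   0.0343] z [0.0508 0.1442]  mid [0.5147 0.2745 0.0969]
  front pts (handle) 46 [0.48  0.27  0.076] [[0.474, 0.255, 0.07], [0.486, 0.28, 0.081]]
scene cheek tops 388 ((520.4537963867188, -221.45404052734375), (111.82325744628906, 98.00911712646484), 16.110382080078125) 0.06216945815135805
side cheek tops 190 ((519.9942626953125, -220.96249389648438), (111.1988525390625, 109.94014739990234), 15.558894157409668) 0.061295564724331286
0.3 [0.003, 0.003, 0.003, 0.003, 0.004, 0.004, 0.006]
0.36 [0.003, 0.003, 0.003, 0.004, 0.003, 0.004, 0.007]
0.42 [0.003, 0.003, 0.003, 0.004, 0.003, 0.004, 0.004]
0.48 [0.003, 0.003, 0.004, 0.004, 0.004, 0.004, 0.14]
0.54 [0.004, 0.004, 0.004, 0.003, 0.004, 0.004, 0.144]
0.6 [0.014, 0.04, 0.043, 0.042, 0.005, 0.004, 0.004]
0.66 [0.018, 0.043, 0.045, 0.045, 0.012, 0.021, 0.026]
```

Call:
move_arm(motion="0 0 0 0 0 0", claw=1)

```text
clock: 0.28
ee_pos: [0.2366, 0.4685, 0.231]
tcp_rot: [-0.0, 0.232, 0.973, -0.0]
contact_force: [-0.6, -0.1, -0.5]
gripper_width: 0.0854
finger_force: 0.0
```

```bash
cat > go.py <<'E'
# delta from present pose to target TCP position / tool axes, in tool axes
from h import *
def delta(pos, heading=None, down=None, T=None):
    """tool y-plane heading deg; down = tool z pitch below horizontal (90 = down)."""
    s=manip.read_state(); Rt=q2R(s["tcp_rot"])
    h,dn=np.radians(heading),np.radians(down)
    z=np.array([np.cos(h)*np.cos(dn),np.sin(h)*np.cos(dn),-np.sin(dn)]); x=np.array([-np.sin(h),np.cos(h),0])
    G=np.stack([x,np.cross(z,x),z],1)
    print("t",round(s["clock"],2),"shift tool mm",(Rt.T@(np.array(pos)-s["ee_pos"])*1000).round(1),"turn deg",np.degrees(R.from_matrix(Rt.T@G).as_rotvec()).round(2))
    print(" q",s["q"].round(2),"pos",s["ee_pos"].round(4),"F",s["contact_force"].round(1),"T",s["wrist_torque"].round(2),"w",round(s["gripper_width"],4))
E
```

Call:
move_arm(motion="-0.039 -0.0235 -0.0025 0 0 0;-0.039 -0.0235 -0.0025 0 0 0;-0.039 -0.0235 -0.0025 0 0 0;-0.039 -0.0235 -0.0025 0 0 0;-0.039 -0.0235 -0.0025 0 0 0;-0.039 -0.0235 -0.0025 0 0 0;-0.039 -0.0235 -0.0025 0 0 0;-0.039 -0.0235 -0.0025 0 0 0;0 0 0 0 0 6.6;0 0 0 0 0 6.6", claw=1)

```text
clock: 1.52
ee_pos: [0.4307, 0.1594, 0.2512]
tcp_rot: [-0.0, 0.345, 0.939, 0.0]
contact_force: [-0.4, -0.5, -0.5]
gripper_width: 0.0856
finger_force: 0.0
```

Call:
move_arm(motion="0 0 0 -9.5 0 0;0 0 0 -9.5 0 0;0 0 0 -9.5 0 0;0 0 0 -9.5 0 0;0 0 0 -9.5 0 0;0 0 0 -9.5 0 0;0 0 0 0 0 0;0 0 0 0 0 0")

```text
clock: 2.52
ee_pos: [0.428, 0.1627, 0.249]
tcp_rot: [0.142, 0.305, 0.845, 0.417]
contact_force: [-0.5, 0.4, 0.5]
gripper_width: 0.0856
finger_force: 0.0
```

```bash
python3 -c "
from go import *
delta([.461,.201,.077],50,3)"
```

```text
t 2.52 shift tool mm [  -3.7 -105.   145.3] turn deg [-34.78  -0.96  -0.54]
 q [-0.39  0.02  2.28  1.18  0.96 -2.06] pos [0.428  0.1627 0.249 ] F [-0.5  0.4  0.5] T [-0.28  0.25  0.01] w 0.0856
```

Call:
move_arm(motion="0 0 0 -7 -0.2 0;0 0 0 -7 -0.2 0;0 0 0 -7 -0.2 0;0 0 0 -7 -0.2 0;0 0 0 -6.8 -0.2 0;0 0 0 0 0 0;0 0 0 0 0 0")

```text
clock: 3.4
ee_pos: [0.4311, 0.1625, 0.2547]
tcp_rot: [0.231, 0.25, 0.683, 0.647]
contact_force: [-0.9, 0.4, -0.5]
gripper_width: 0.0853
finger_force: 0.0
```

```bash
python3 -c "
from go import *
delta([.456,.196,.077],50,3)"
```

```text
t 3.4 shift tool mm [   0.7 -175.1   51.7] turn deg [-0.26 -0.22 -0.49]
 q [-0.64  0.55  2.56  1.62  1.51 -3.1 ] pos [0.4311 0.1625 0.2547] F [-0.9  0.4 -0.5] T [-0.37  0.35  0.01] w 0.0853
```

Call:
move_arm(motion="0 0 0 0 0 10.6;0 0 0 0 0 10.6;0 0 0 0 0 10.6;0 0 0 0 0 10.6;0 0 0 0 0 10.6;0 0 0 0 0 10.6;0 0 0 0 0 10.6;0 0 0 0 0 10.6;0 0 0 0 0 10.6")

```text
clock: 4.53
ee_pos: [0.4309, 0.1625, 0.2558]
tcp_rot: [-0.324, 0.674, 0.273, 0.606]
contact_force: [-0.7, -0.9, -0.2]
gripper_width: 0.0855
finger_force: 0.0
```

Call:
move_arm(motion="0 0 0 0 0 10.6;0 0 0 0 0 10.6;0 0 0 0 0 10.6;0 0 0 0 0 10.6;0 0 0 0 0 10.6;0 0 0 0 0 10.6;0 0 0 0 0 10.6;0 0 0 0 0 10;0 0 0 0 0 0")

```text
clock: 5.65
ee_pos: [0.431, 0.1623, 0.2557]
tcp_rot: [-0.646, 0.683, -0.247, 0.235]
contact_force: [-0.2, 0.6, 0.2]
gripper_width: 0.0852
finger_force: 0.0
```

```bash
sed -i 's/down=None, T=None/down=None, flip=-1/; s/0\])$/0])*flip/; s/np.cos(h),0\])/np.cos(h),0])*flip/' go.py; grep -n flip go.py; python3 -c "
from go import *
delta([.456,.196,.077],50,3)"
```

```text
3:def delta(pos, heading=None, down=None, flip=-1):
7:    z=np.array([np.cos(h)*np.cos(dn),np.sin(h)*np.cos(dn),-np.sin(dn)]); x=np.array([-np.sin(h),np.cos(h),0])*flip*flip
t 5.65 shift tool mm [ -2.8 176.1  51.8] turn deg [  -0.2     0.31 -179.86]
 q [-0.65  0.55  2.56  1.62  1.51  0.03] pos [0.431  0.1623 0.2557] F [-0.2  0.6  0.2] T [-0.37  0.39  0.02] w 0.0852
```

Call:
move_arm(motion="0 0.02 0.005 0 0 0;0 0.02 0.005 0 0 0;0 0.02 0.005 0 0 0;0 0.02 0.005 0 0 0;0 0.02 0.005 0 0 0;0 0 0 0 0 0", claw=0.35)

```text
clock: 6.4
ee_pos: [0.4435, 0.1773, 0.1532]
tcp_rot: [-0.646, 0.683, -0.248, 0.234]
contact_force: [0.1, 0.5, -0.3]
gripper_width: 0.0302
finger_force: 0.0
```

```bash
sed -i 's/\*flip\*flip/*flip/' go.py; python3 -c "
from go import *
delta([.456,.196,.077],50,3)
p,d,C=shot('side'); cv2.imwrite('pics/s1.png',p[100:340,180:500].repeat(2,0).repeat(2,1))"
```

```text
t 6.4 shift tool mm [-2.3 74.8 26.5] turn deg [ 0.16  0.13 -0.07]
 q [-0.56  0.97  2.54  1.71  1.57 -0.36] pos [0.4435 0.1773 0.1532] F [ 0.1  0.5 -0.3] T [-0.37  0.31 -0.04] w 0.0302
```

View pics/s1.png

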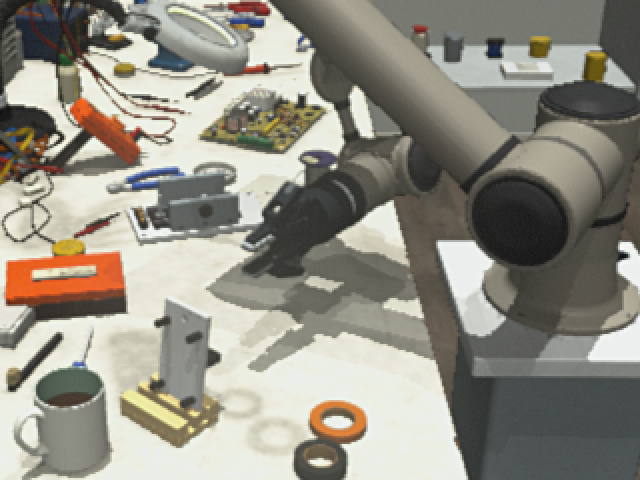

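The side view shows the tool horizontal at crop (270,230), aimed at the handle, with the wrist knuckle at crop (410,165). I check how low the arm's underside is.

```bash
python3 - <<'E'
from h import *
s=manip.read_state(); Rt=q2R(s["tcp_rot"])
for n in ["side","scene"]:
    p,d,C=shot(n); P=cloud(d,C).reshape(-1,3)
    L=(P-s["ee_pos"])@Rt  # tool coords
    m=(d.reshape(-1)>0)&(P[:,2]>.02)&(abs(L[:,0])<.12)&(L[:,1]>-.12)
    for a,b in [(-.1,0),(-.16,-.1),(-.22,-.16),(-.28,-.22),(-.34,-.28),(-.4,-.34)]:
        k=m&(L[:,2]>a)&(L[:,2]<b)
        if k.sum()>5: print(n,a,"n",k.sum(),"minz",np.percentile(P[k,2],1).round(3),"below axis(y)",np.percentile(L[k,1],99).round(3),"x rng",np.percentile(L[k,0],[1,99]).round(3))
E
```

```text
side -0.1 n 1015 minz 0.102 below axis(y) 0.056 x rng [-0.021  0.012]
side -0.16 n 579 minz 0.108 below axis(y) 0.052 x rng [-0.039  0.013]
side -0.22 n 463 minz 0.14 below axis(y) 0.025 x rng [-0.043  0.021]
side -0.28 n 612 minz 0.145 below axis(y) 0.022 x rng [-0.062  0.097]
side -0.34 n 922 minz 0.152 below axis(y) 0.018 x rng [-0.073  0.088]
side -0.4 n 8 minz 0.162 below axis(y) 0.01 x rng [-0.068  0.081]
scene -0.1 n 38 minz 0.178 below axis(y) -0.024 x rng [-0.012  0.002]
scene -0.22 n 27 minz 0.153 below axis(y) 0.012 x rng [-0.014  0.038]
scene -0.28 n 647 minz 0.172 below axis(y) -0.005 x rng [-0.116  0.037]
scene -0.34 n 1746 minz 0.171 below axis(y) 0.0 x rng [-0.066  0.082]
scene -0.4 n 1785 minz 0.141 below axis(y) 0.032 x rng [-0.062  0.098]
```

Call:
move_arm(motion="-0.0005 0.0195 0.007 0 0 0;-0.0005 0.0195 0.007 0 0 0;-0.0005 0.0195 0.007 0 0 0;-0.0005 0.0195 0.007 0 0 0;0 0 0 0 0 0", claw=0.47)

```text
clock: 7.18
ee_pos: [0.457, 0.1968, 0.0744]
tcp_rot: [-0.647, 0.682, -0.249, 0.234]
contact_force: [0.4, 0.4, 0.5]
gripper_width: 0.0404
finger_force: 0.0
```

```bash
python3 - <<'E'
from go import *
delta([.5255,.278,.077],50,3)
s=manip.read_state(); p,d,C=shot('wrist'); cv2.imwrite('pics/w1.png',p)
P=cloud(d,C); Rt=q2R(s["tcp_rot"]); L=((P-s["ee_pos"])@Rt)
m=(d>0)&(abs(L[...,0])<.045)&(abs(L[...,1])<.06)&(L[...,2]>.03)&(L[...,2]<.16)
g=cv2.cvtColor(p,cv2.COLOR_BGR2GRAY); k=m&(g<70)
Q=P[k]; print(k.sum(),"dark pts tool",np.percentile(L[k],[2,50,98],axis=0).round(4).tolist(),"world z",np.percentile(Q[:,2],[2,50,98]).round(4))
E
```

```text
t 7.17 shift tool mm [  0.4  -8.4 106. ] turn deg [ 0.12  0.07 -0.2 ]
 q [-0.47  1.21  2.44  1.8   1.64 -0.49] pos [0.457  0.1968 0.0744] F [0.4 0.4 0.5] T [-0.37  0.3   0.02] w 0.0404
1716 dark pts tool [[-0.029, -0.0483, 0.0586], [0.0013, -0.0015, 0.0607], [0.0245, 0.0347, 0.1009]] world z [0.0342 0.0726 0.1182]
```

View pics/w1.png

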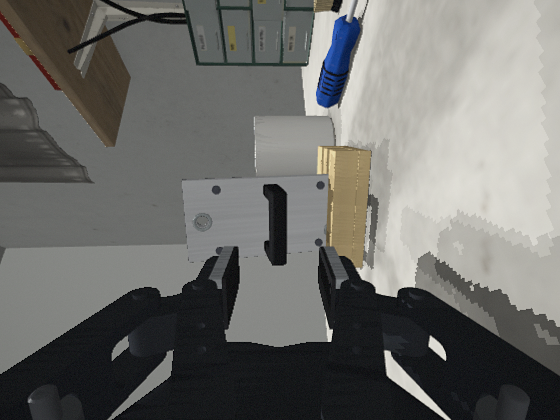

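The wrist view shows the handle bar centred between the fingers at (275,225) on the plate face, with the block on the right. I advance.

Call:
move_arm(motion="-0.0005 -0.001 0.02 0 0 0;-0.0005 -0.001 0.02 0 0 0;-0.0005 -0.001 0.02 0 0 0;0 -0.0015 0.015 0 0 0;0 -0.0005 0.005 0 0 0;0 -0.001 0.006 0 0 0;0 -0.001 0.006 0 0 0;0 0 0 0 0 0")

```text
clock: 8.22
ee_pos: [0.5151, 0.2683, 0.0763]
tcp_rot: [-0.647, 0.682, -0.25, 0.234]
contact_force: [0.5, 0.4, -0.6]
gripper_width: 0.04
finger_force: 0.0
```

```bash
cat > pl.py <<'E'
from go import *
def plate():
    s=manip.read_state(); p,d,C=shot('wrist'); P=cloud(d,C); L=((P-s["ee_pos"])@q2R(s["tcp_rot"]))
    g=p.min(2)
    m=(d>0)&(abs(L[...,0])<.04)&(L[...,1]>-.07)&(L[...,1]<-.03)&(abs(L[...,2])<.06)&(g>90)
    Q=L[m]; A=np.c_[Q[:,:2],np.ones(len(Q))]; c=np.linalg.lstsq(A,Q[:,2],rcond=None)[0]
    print(m.sum(),"face z at axis",c[2].round(4),"tilt about x deg",np.degrees(np.arctan(c[1])).round(1),"about y",np.degrees(np.arctan(c[0])).round(1))
    return p
E
python3 - <<'E'
from pl import *
delta([.5255,.278,.077],50,3); p=plate(); cv2.imwrite('pics/w2.png',p)
E
```

```text
t 8.22 shift tool mm [ 1.8 -1.5 14. ] turn deg [ 0.12  0.03 -0.25]
 q [-0.15  1.11  2.3   2.11  1.66 -0.23] pos [0.5151 0.2683 0.0763] F [ 0.5  0.4 -0.6] T [-0.35  0.36  0.02] w 0.04
5805 face z at axis 0.001 tilt about x deg 9.8 about y 2.4
```

View pics/w2.png

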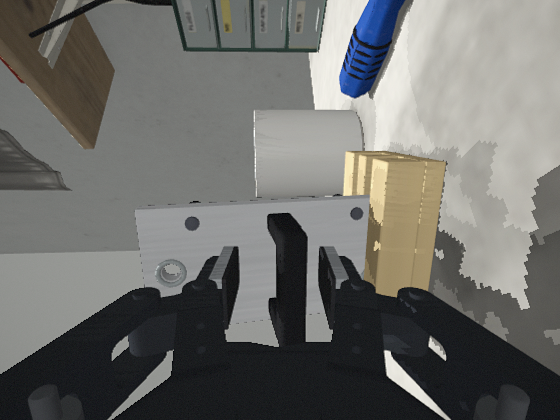

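The fingers straddle the bar at (290,280) and the tips are nearly at the plate face. I push gently to rock it upright.

Call:
move_arm(motion="0 0 0.005 0 0 0;0 0 0.005 0 0 0;0 0 0.004 0 0 0;0 0 0 0 0 0")

```text
clock: 8.78
ee_pos: [0.524, 0.2794, 0.0754]
tcp_rot: [-0.647, 0.682, -0.249, 0.233]
contact_force: [0.5, 0.4, 0.2]
gripper_width: 0.0403
finger_force: 0.0
```

```bash
python3 - <<'E'
from pl import *
delta([.5255,.278,.077],50,3); p=plate()
E
```

```text
t 8.78 shift tool mm [ 2.  -1.6 -0.2] turn deg [ 0.12  0.06 -0.25]
 q [-0.12  1.11  2.28  2.15  1.65 -0.2 ] pos [0.524  0.2794 0.0754] F [0.5 0.4 0.2] T [-0.32  0.34  0.01] w 0.0403
5984 face z at axis -0.003 tilt about x deg 0.9 about y 1.8
```

Call:
move_arm(motion="0 0 0 0 0 0;0 0 0 0 0 0;0 0 0 0 0 0;0 0 0 0 0 0;0 0 0 0 0 0", claw=0.1)

```text
clock: 9.45
ee_pos: [0.5241, 0.2789, 0.0767]
tcp_rot: [-0.648, 0.681, -0.249, 0.234]
contact_force: [-1.9, -1.0, 5.4]
gripper_width: 0.0107
finger_force: 58.8
```

```bash
python3 - <<'E'
from pl import *
delta([.5255,.278,.077],50,3); p=plate()
E
```

```text
t 9.45 shift tool mm [ 1.7 -0.3  0.2] turn deg [-0.04  0.02 -0.23]
 q [-0.12  1.1   2.28  2.15  1.65 -0.2 ] pos [0.5241 0.2789 0.0767] F [-1.9 -1.   5.4] T [ 0.29 -0.23  0.08] w 0.0107
6375 face z at axis -0.0004 tilt about x deg 0.9 about y 0.6
```

Call:
move_arm(motion="0 -0.003 0 0 0 0;0 -0.005 0 0 0 0;0 -0.008 0 0 0 0;0 -0.015 0 0 0 0;0 -0.02 0 0 0 0;0 -0.02 0 0 0 0;0 0 0 0 0 0")

```text
clock: 10.38
ee_pos: [0.5266, 0.2819, 0.1477]
tcp_rot: [-0.647, 0.682, -0.249, 0.234]
contact_force: [0.0, 0.6, -3.4]
gripper_width: 0.011
finger_force: 58.8
```

```bash
python3 - <<'E'
from pl import *
delta([.44,.06,.2],50,3); p=plate()
E
```

```text
t 10.38 shift tool mm [  76.   -40.3 -228.2] turn deg [ 0.06  0.04 -0.15]
 q [-0.11  0.9   2.32  2.16  1.56 -0.06] pos [0.5266 0.2819 0.1477] F [ 0.   0.6 -3.4] T [-0.75  0.62 -0.03] w 0.011
6187 face z at axis -0.0004 tilt about x deg 0.4 about y 0.6
```

Call:
move_arm(motion="0.01 -0.0145 -0.039 0 0 0;0.01 -0.0145 -0.039 0 0 0;0.01 -0.0145 -0.039 0 0 0;0.01 -0.0145 -0.039 0 0 0;0.01 -0.0145 -0.039 0 0 0;0 0 0 -9 0 0;0 0 0 -9 0 0;0 0 0 -9 0 0")

```text
clock: 11.42
ee_pos: [0.4425, 0.1023, 0.2287]
tcp_rot: [-0.467, 0.815, -0.299, 0.168]
contact_force: [-0.1, 0.6, -3.5]
gripper_width: 0.011
finger_force: 59.3
```

Call:
move_arm(motion="0 0 0 -9 0 0;0 0 0 -9 0 0;0 0 0 -9 0 0;0 0 0 -9 0 0;0 0 0 -9 0 0;0 0 0 -6 0 0;0 0 0 0 0 0;0 0 0 0 0 0")

```text
clock: 12.42
ee_pos: [0.4411, 0.1037, 0.2273]
tcp_rot: [-0.081, 0.937, -0.34, 0.024]
contact_force: [-0.4, -0.3, -2.9]
gripper_width: 0.0112
finger_force: 59.2
```

```bash
python3 - <<'E'
from pl import *
delta([.45,.05,.12],50,90); delta([.45,.05,.12],16,90); p=plate()
E
```

```text
t 12.43 shift tool mm [42.4 53.  99.4] turn deg [-9.67  0.62  0.12]
 q [-0.04  0.15  1.81  0.16  1.09  2.16] pos [0.4411 0.1037 0.2273] F [-0.4 -0.3 -2.9] T [-0.19  0.12 -0.  ] w 0.0112
t 12.43 shift tool mm [42.4 53.  99.4] turn deg [-9.2   3.47 34.04]
 q [-0.04  0.15  1.81  0.16  1.09  2.16] pos [0.4411 0.1037 0.2273] F [-0.4 -0.3 -2.9] T [-0.19  0.12 -0.  ] w 0.0112
5797 face z at axis 0.0 tilt about x deg 0.3 about y -0.1
```

Call:
move_arm(motion="0 0 0 -9.6 0.6 0;0 0 0 0 0 8.5;0 0 0 0 0 8.5;0 0 0 0 0 8.5;0 0 0 0 0 8.5;0 0 0 0 0 0")

```text
clock: 13.22
ee_pos: [0.4416, 0.103, 0.2282]
tcp_rot: [-0.001, 0.799, -0.601, 0.001]
contact_force: [-0.2, -0.5, -3.3]
gripper_width: 0.011
finger_force: 59.5
```

```bash
python3 - <<'E'
from pl import *
delta([.45,.05,.034],16,90); p=plate()
E
```

```text
t 13.22 shift tool mm [ 53.2   7.2 194.2] turn deg [-0.15 -0.02  0.08]
 q [0.06 0.21 1.71 0.   1.21 2.92] pos [0.4416 0.103  0.2282] F [-0.2 -0.5 -3.3] T [ 0.01  0.01 -0.04] w 0.011
5733 face z at axis 0.0003 tilt about x deg 0.5 about y 0.1
```

Call:
move_arm(motion="0.009 0.001 0.03 0 0 0;0.009 0.001 0.03 0 0 0;0.009 0.001 0.03 0 0 0;0.009 0.001 0.03 0 0 0;0.009 0.001 0.03 0 0 0;0.008 0.002 0.03 0 0 0;0 0 0.008 0 0 0;0 0 0 0 0 0")

```text
clock: 14.28
ee_pos: [0.4508, 0.0507, 0.0407]
tcp_rot: [-0.001, 0.799, -0.601, 0.001]
contact_force: [0.1, 0.2, -1.7]
gripper_width: 0.0115
finger_force: 59.4
```

Call:
move_arm(motion="0 0 0.003 0 0 0;0 0 0.003 0 0 0;0 0 0 0 0 0")

```text
clock: 14.65
ee_pos: [0.4509, 0.0509, 0.0348]
tcp_rot: [-0.001, 0.799, -0.601, 0.002]
contact_force: [0.6, -0.3, -3.2]
gripper_width: 0.0112
finger_force: 59.5
```

Call:
move_arm(motion="0 0 0.002 0 0 0;0 0 0.002 0 0 0;0 0 0 0 0 0")

```text
clock: 15.02
ee_pos: [0.4507, 0.0507, 0.0304]
tcp_rot: [-0.001, 0.799, -0.601, 0.001]
contact_force: [0.1, -0.3, -2.1]
gripper_width: 0.0111
finger_force: 59.5
```

Call:
move_arm(motion="0 0 0.002 0 0 0;0 0 0 0 0 0")

```text
clock: 15.28
ee_pos: [0.4515, 0.0507, 0.029]
tcp_rot: [-0.001, 0.799, -0.601, 0.002]
contact_force: [1.0, -0.4, 3.5]
gripper_width: 0.0111
finger_force: 60.3
```

Call:
move_arm(motion="0 0 0 0 0 0;0 0 0 0 0 0;0 0 0 0 0 0;0 0 0 0 0 0;0 0 -0.01 0 0 0;0 0 -0.03 0 0 0;0 0 -0.05 0 0 0;0 0 -0.05 0 0 0;0 0 -0.04 0 0 0;0 0 0 0 0 0", claw=0.5)

```text
clock: 16.52
ee_pos: [0.4518, 0.0508, 0.2121]
tcp_rot: [-0.003, 0.799, -0.601, 0.005]
contact_force: [-0.6, 0.1, -0.3]
gripper_width: 0.0429
finger_force: 0.0
```

```bash
python3 - <<'E'
from go import *
delta([.50,-.22,.24],16,90)
p,d,C=shot('wrist'); cv2.imwrite('pics/w3.png',p); np.savez('w3.npz',p=p,d=d,K=C[0],A=C[1],o=C[2])
P=cloud(d,C)
m=(d>0)&(P[...,2]>.02)&(P[...,2]<.036)&(np.linalg.norm(P[...,:2]-[.45,.05],axis=-1)<.1)
print("face z",np.median(P[m][:,2]).round(4),cv2.minAreaRect((P[m][:,:2]*1000).astype(np.float32)))
m=(d>0)&(P[...,2]>.052)&(P[...,2]<.07)&(np.linalg.norm(P[...,:2]-[.45,.05],axis=-1)<.05)
print("bar",m.sum(),np.median(P[m][:,2]).round(4),cv2.minAreaRect((P[m][:,:2]*1000).astype(np.float32)))
E
```

```text
t 16.52 shift tool mm [273.6  28.4 -27.1] turn deg [-0.58 -0.22  0.08]
 q [-0.06  0.23  1.75 -0.    1.16  2.8 ] pos [0.4518 0.0508 0.2121] F [-0.6  0.1 -0.3] T [ 0.03 -0.03 -0.02] w 0.0429
face z 0.028 ((450.2845458984375, 52.29640579223633), (134.21482849121094, 66.17926025390625), 16.07712173461914)
bar 653 0.0617 ((450.0009765625, 51.81602478027344), (11.242369651794434, 54.99779510498047), 15.855820655822754)
```

View pics/w3.png

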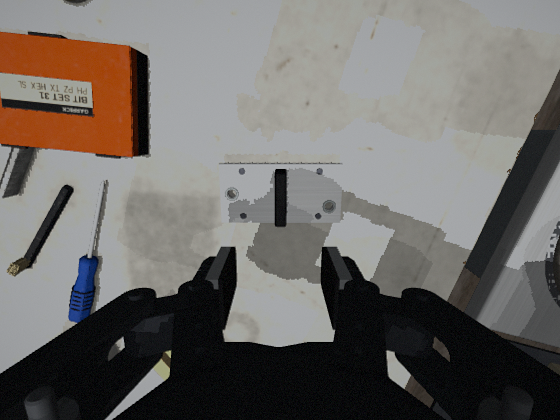

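The view shows the plate lying flat, handle up, with the bar at (280,197) and holes at (232,193) and (329,206); its size and height agree with the given figures. Next I look at the pins from above.

Call:
move_arm(motion="0.045 0.001 -0.005 0 0 0;0.045 0.001 -0.005 0 0 0;0.045 0.001 -0.005 0 0 0;0.045 0.001 -0.005 0 0 0;0.045 0.001 -0.005 0 0 0;0.048 0.001 -0.005 0 0 0;0 0 0 0 0 0;0 0 0 0 0 0")

```text
clock: 17.58
ee_pos: [0.5192, -0.2125, 0.2374]
tcp_rot: [-0.001, 0.799, -0.601, -0.0]
contact_force: [-0.1, 0.7, 0.3]
gripper_width: 0.043
finger_force: 0.0
```

```bash
python3 - <<'E'
from go import *
delta([.45,.052,.21],16,90)
p,d,C=shot('wrist'); cv2.imwrite('pics/w4.png',p); np.savez('w4.npz',p=p,d=d,K=C[0],A=C[1],o=C[2])
P=cloud(d,C); D=np.linalg.norm(P[...,:2]-[.52,-.221],axis=-1)
m=(d>0)&(P[...,2]>.057)&(P[...,2]<.067)&(D<.09)
r=cv2.minAreaRect((P[m][:,:2]*1000).astype(np.float32)); print("cheeks",m.sum(),np.median(P[m][:,2]).round(4),r)
c=np.array(r[0])/1000; a=np.radians(16.0); X=np.array([np.cos(a),np.sin(a)]); Y=np.array([-X[1],X[0]])
# full cheek rect edges in jig axes
J=P[m][:,:2]-c; print("x rng",np.percentile(J@X,[.5,99.5]).round(4),"y rng",np.percentile(J@Y,[.5,99.5]).round(4))
# nest & base extents
jx,jy=(P[...,:2]-c)@X,(P[...,:2]-c)@Y
for nm,lo,hi,yl,f in [("base",.007,.0155,.056,.115),("nest",.017,.024,.033,.09)]:
    k=(d>0)&(P[...,2]>lo)&(P[...,2]<hi)&(abs(jy)<yl)&(abs(jx)<f); print(nm,k.sum(),"x",np.percentile(jx[k],[.3,99.7]).round(4),"y",np.percentile(jy[k],[.3,99.7]).round(4))
k=(d>0)&(P[...,2]>.044)&(P[...,2]<.058)&(abs(jy)<.03)&(abs(jx)<.075)
n,lab,st,ce=cv2.connectedComponentsWithStats(k.astype(np.uint8))
for i in range(1,n):
    if st[i,4]>8:
        q=lab==i; print("pin?",st[i],"jig xy",np.median(jx[q]).round(4),np.median(jy[q]).round(4),"z",P[q][:,2].max().round(4),"px",ce[i].round(1))
E
```

```text
t 17.57 shift tool mm [-273.3   -6.7   27.8] turn deg [-0.06  0.07  0.06]
 q [-0.53  0.4   1.41  0.    1.33  2.33] pos [ 0.5192 -0.2125  0.2374] F [-0.1  0.7  0.3] T [ 0.05 -0.05  0.04] w 0.043
cheeks 2357 0.0617 ((521.701904296875, -222.64920043945312), (111.85588073730469, 97.30996704101562), 15.998350143432617)
x rng [-0.0549  0.0547] y rng [-0.0486  0.0484]
base 5865 x [-0.1077  0.1072] y [-0.0555  0.0551]
nest 5656 x [-0.0635  0.0893] y [-0.033   0.0323]
pin? [219 178   8   8  51] jig xy 0.0612 -0.0002 z 0.0558 px [222.2 181.5]
pin? [316 190   8   8  51] jig xy -0.0456 0.0133 z 0.0552 px [319.5 193.4]
```

View pics/w4.png

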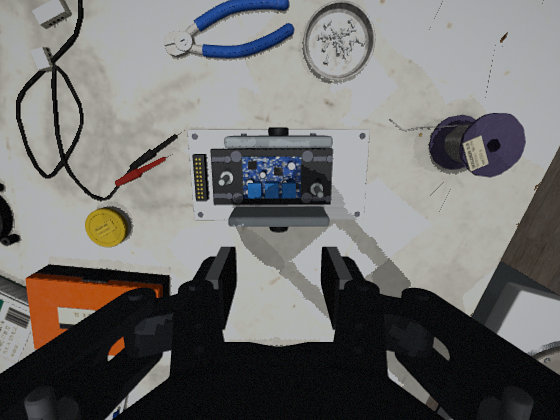

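The view shows the jig with pins at (222,181) and (319,193). They give a nest offset of about +7.8 mm and match the 108 mm spacing within 1.2 mm. I go back for the plate.

```bash
python3 - <<'E'
from go import *
delta([.4515,.0507,.13],16,90)
E
```

```text
t 17.62 shift tool mm [-271.2   -7.6  108.1] turn deg [-0.09  0.04  0.1 ]
 q [-0.53  0.4   1.41  0.    1.33  2.33] pos [ 0.5193 -0.2121  0.2379] F [0.1 0.4 1.1] T [-0.02  0.    0.04] w 0.0429
```

Call:
move_arm(motion="-0.045 -0.0012 0.01 0 0 0;-0.045 -0.0012 0.01 0 0 0;-0.045 -0.0012 0.01 0 0 0;-0.045 -0.0013 0.018 0 0 0;-0.045 -0.0013 0.03 0 0 0;-0.046 -0.0013 0.03 0 0 0;0 0 0 0 0 0;0 0 0 0 0 0")

```text
clock: 18.62
ee_pos: [0.4525, 0.0498, 0.131]
tcp_rot: [-0.001, 0.8, -0.601, 0.002]
contact_force: [-0.1, -0.3, -0.2]
gripper_width: 0.0428
finger_force: 0.0
```

```bash
python3 - <<'E'
from go import *
delta([.4515,.0507,.037],16,90)
E
```

```text
t 18.62 shift tool mm [-1.4  1.1 94. ] turn deg [-0.22 -0.11  0.19]
 q [-0.06  0.33  1.86 -0.    0.95  2.8 ] pos [0.4525 0.0498 0.131 ] F [-0.1 -0.3 -0.2] T [ 0.03 -0.02 -0.03] w 0.0428
```

Call:
move_arm(motion="-0.0014 0.0011 0.03 0 0 0.2;0 0 0.03 0 0 0;0 0 0.025 0 0 0;0 0 0.009 0 0 0;0 0 0 0 0 0;0 0 0 0 0 0")

```text
clock: 19.38
ee_pos: [0.4522, 0.05, 0.0376]
tcp_rot: [-0.001, 0.798, -0.603, 0.002]
contact_force: [-0.5, 0.0, 0.8]
gripper_width: 0.0429
finger_force: 0.0
```

Call:
move_arm(motion="0 0 0 0 0 0;0 0 0 0 0 0;0 0 0 0 0 0;0 0 0 0 0 0;0 0 0 0 0 0", claw=0.1)

```text
clock: 20.0
ee_pos: [0.4517, 0.0502, 0.0373]
tcp_rot: [-0.001, 0.798, -0.603, 0.002]
contact_force: [-0.9, -1.2, 5.0]
gripper_width: 0.0111
finger_force: 58.5
```

```bash
python3 - <<'E'
from pl import *
delta([.5306,-.2222,.16],16,90); plate()
E
```

```text
t 20.0 shift tool mm [ 283.9   -1.8 -122.2] turn deg [-0.24 -0.11 -0.1 ]
 q [-0.06  0.49  1.95 -0.    0.7   2.81] pos [0.4517 0.0502 0.0373] F [-0.9 -1.2  5. ] T [-0.09  0.17  0.03] w 0.0111
6575 face z at axis 0.0079 tilt about x deg -2.6 about y 21.8
```

Call:
move_arm(motion="0 0 -0.01 0 0 0;0 0 -0.04 0 0 0;0 0 -0.04 0 0 0;0.02 0 -0.033 0 0 0;0.05 0 0 0 0 0;0.05 0 0 0 0 0;0.05 0 0 0 0 0;0.05 -0.001 0 0 0 0;0.045 -0.001 0 0 0 0;0.018 0 0 0 0 0")

```text
clock: 21.3
ee_pos: [0.5303, -0.2236, 0.16]
tcp_rot: [-0.001, 0.797, -0.604, 0.001]
contact_force: [-0.6, 1.2, -3.2]
gripper_width: 0.0113
finger_force: 59.0
```

Call:
move_arm(motion="0 0 0 0 0 0;0 0 0 0 0 0")

```text
clock: 21.55
ee_pos: [0.5298, -0.2199, 0.1599]
tcp_rot: [-0.001, 0.798, -0.602, 0.001]
contact_force: [-0.0, 0.3, -1.8]
gripper_width: 0.0105
finger_force: 59.0
```

```bash
python3 - <<'E'
from pl import *
delta([.5308,-.2227,.079],16,90)
p,d,C=shot('wrist'); P=cloud(d,C); s=manip.read_state(); L=(P-s['ee_pos'])@q2R(s['tcp_rot'])
m=(d>0)&(abs(L[...,0])<.045)&(abs(L[...,1])<.08)&(abs(L[...,2]-.0093)<.006)&(p.min(2)>70)
Q=L[m]; print(m.sum(),cv2.minAreaRect((Q[:,:2]*1000).astype(np.float32))); A=np.c_[Q[:,:2],np.ones(len(Q))]; print(np.linalg.lstsq(A,Q[:,2],rcond=None)[0].round(4))
E
```

```text
t 21.55 shift tool mm [ 2.9 -0.  80.9] turn deg [-0.14 -0.01 -0.08]
 q [-0.53  0.49  1.49  0.    1.15  2.33] pos [ 0.5298 -0.2199  0.1599] F [-0.   0.3 -1.8] T [0.03 0.06 0.01] w 0.0105
17367 ((3.769979476928711, 1.0734786987304688), (54.87849807739258, 134.85968017578125), 0.1300668716430664)
[ 0.0107 -0.0029  0.0094]
```

Call:
move_arm(motion="0.0028 0 0.02 0 0 0;0 0 0.025 0 0 0;0 0 0.015 0 0 0;0 0 0 0 0 0;0 0 0 0 0 0")

```text
clock: 22.22
ee_pos: [0.5318, -0.2241, 0.1009]
tcp_rot: [-0.001, 0.798, -0.602, 0.002]
contact_force: [-0.4, -0.3, -2.8]
gripper_width: 0.0106
finger_force: 58.9
```

```bash
python3 - <<'E'
from go import *
delta([.5308,-.2227,.079],16,90)
E
```

```text
t 22.23 shift tool mm [-1.6  0.7 21.9] turn deg [-0.23 -0.14 -0.1 ]
 q [-0.53  0.56  1.55  0.    1.02  2.33] pos [ 0.5318 -0.2241  0.1009] F [-0.4 -0.3 -2.8] T [-0.   -0.01  0.03] w 0.0106
```

Call:
move_arm(motion="-0.0012 0.0005 0.01 0 0 0;0 0 0.01 0 0 0;0 0 0.006 0 0 0;0 0 0 0 0 0;0 0 0 0 0 0")

```text
clock: 22.85
ee_pos: [0.5307, -0.2232, 0.0741]
tcp_rot: [-0.001, 0.798, -0.603, 0.002]
contact_force: [0.2, -0.2, -2.6]
gripper_width: 0.011
finger_force: 58.9
```

```bash
python3 - <<'E'
from go import *
delta([.5308,-.2227,.0573],16,90)
E
```

```text
t 22.85 shift tool mm [-0.5 -0.2 16.8] turn deg [-0.19 -0.09 -0.12]
 q [-0.53  0.6   1.58  0.    0.96  2.33] pos [ 0.5307 -0.2232  0.0741] F [ 0.2 -0.2 -2.6] T [-0.04 -0.01  0.  ] w 0.011
```

Right over the target. I lower slowly in 1.5 mm steps and feel for the pins.

Call:
move_arm(motion="0 0 0.0015 0 0 0;0 0 0.0015 0 0 0;0 0 0.0015 0 0 0;0 0 0 0 0 0")

```text
clock: 23.35
ee_pos: [0.5305, -0.223, 0.0693]
tcp_rot: [-0.001, 0.798, -0.603, 0.001]
contact_force: [0.3, 0.2, -1.7]
gripper_width: 0.0108
finger_force: 58.9
```

```bash
python3 - <<'E'
from go import *
delta([.5308,-.2227,.0573],16,90)
E
```

```text
t 23.35 shift tool mm [-0.2 -0.3 12. ] turn deg [-0.17 -0.07 -0.12]
 q [-0.53  0.6   1.59  0.    0.95  2.33] pos [ 0.5305 -0.223   0.0693] F [ 0.3  0.2 -1.7] T [0.09 0.   0.02] w 0.0108
```

Call:
move_arm(motion="0 0 0.0015 0 0 0;0 0 0.0015 0 0 0;0 0 0 0 0 0")

```text
clock: 23.72
ee_pos: [0.5305, -0.223, 0.0663]
tcp_rot: [-0.001, 0.798, -0.603, 0.001]
contact_force: [0.8, 0.6, -3.9]
gripper_width: 0.0107
finger_force: 58.9
```

Call:
move_arm(motion="0 0 0.0015 0 0 0;0 0 0.0015 0 0 0;0 0 0 0 0 0")

```text
clock: 24.1
ee_pos: [0.5305, -0.223, 0.0633]
tcp_rot: [-0.001, 0.798, -0.603, 0.001]
contact_force: [0.4, 1.0, -2.2]
gripper_width: 0.0106
finger_force: 58.9
```

On the pins with no resistance. I carry on to the seat, at a TCP height of about 0.057.

Call:
move_arm(motion="0 0 0.0015 0 0 0;0 0 0.0015 0 0 0;0 0 0.001 0 0 0;0 0 0 0 0 0")

```text
clock: 24.6
ee_pos: [0.5305, -0.223, 0.0593]
tcp_rot: [-0.001, 0.798, -0.603, 0.001]
contact_force: [0.3, 1.0, -3.3]
gripper_width: 0.0109
finger_force: 58.9
```

Call:
move_arm(motion="0 0 0.001 0 0 0;0 0 0.001 0 0 0;0 0 0 0 0 0")

```text
clock: 24.98
ee_pos: [0.5306, -0.2231, 0.0574]
tcp_rot: [-0.001, 0.798, -0.603, 0.002]
contact_force: [0.7, 2.1, -3.2]
gripper_width: 0.0108
finger_force: 59.0
```

Call:
move_arm(motion="0 0 0.001 0 0 0;0 0 0.001 0 0 0;0 0 0 0 0 0")

```text
clock: 25.35
ee_pos: [0.5307, -0.223, 0.0573]
tcp_rot: [-0.001, 0.798, -0.603, 0.002]
contact_force: [-3.7, 4.6, 12.1]
gripper_width: 0.0107
finger_force: 61.0
```

Seated: it stopped at the expected height with 12 N. I release and check.

Call:
move_arm(motion="0 0 -0.001 0 0 0;0 0 0 0 0 0;0 0 0 0 0 0;0 0 0 0 0 0;0 0 -0.01 0 0 0;0 0 -0.03 0 0 0;0 0 -0.05 0 0 0;0 0 -0.05 0 0 0;0 0 -0.04 0 0 0;0 0 0 0 0 0", claw=0.5)

```text
clock: 26.6
ee_pos: [0.5314, -0.2238, 0.241]
tcp_rot: [-0.001, 0.798, -0.603, 0.006]
contact_force: [1.0, 0.9, -1.0]
gripper_width: 0.043
finger_force: 0.0
```

```bash
python3 - <<'E'
from h import *
p,d,C=shot('wrist'); cv2.imwrite('pics/w5.png',p[100:260,150:410].repeat(3,0).repeat(3,1)); P=cloud(d,C)
D=np.linalg.norm(P[...,:2]-[.529,-.221],axis=-1)
m=(d>0)&(D<.07)&(P[...,2]>.04)&(P[...,2]<.054); Q=P[m]
A=np.c_[Q[:,:2]-[.529,-.221],np.ones(len(Q))]; c=np.linalg.lstsq(A,Q[:,2],rcond=None)[0]; print(m.sum(),"face z",c[2].round(4),"slopes",c[:2].round(4),cv2.minAreaRect((Q[:,:2]*1000).astype(np.float32)))
E
```

```text
6643 face z 0.0481 slopes [ 0.0015 -0.0002] ((528.9805297851562, -220.39366149902344), (134.08621215820312, 115.68757629394531), 16.09861183166504)
```

View pics/w5.png

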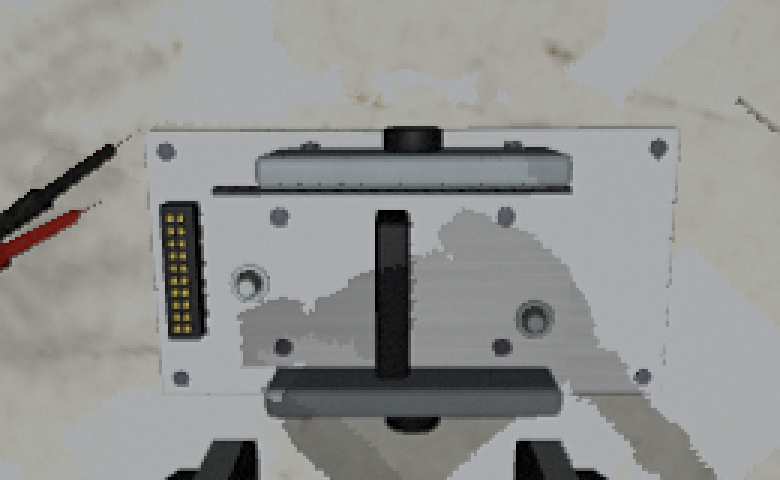

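The view shows both pins standing in their holes at (250,284) and (535,318). The plate's upper face is level at 48 mm, which is fully home.

```bash
python3 -c "
from bench import manip; print(manip.job_done())"
```

```text
the job is handed in; nothing more can be done
None
```

The press plate was laid flat on the bench and released, then taken by its handle and seated in the jig with both pins through its holes and all four feet down; the job is handed in at about 27 s of the 72 s.

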